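Square a well plate into the corner stop and close the clamp jaw

TASK

Push the white well plate along the breadboard until it sits flat and square in the corner, one long side flush against the long black stop bar and one short end flush against the short stop bar, and push the sliding clamp jaw up against its other end so the plate has no play. Only push: the plate must stay flat on the board and never be lifted or tipped. Leave everything else where it is.

Things in the scene. Friction and masses are not known exactly. Their poses are not given: they have to be found in the camera images.
- board: aluminium breadboard with a grid of dark holes, 300 (x) x 400 (y) x 12 mm thick, fixed to the table; its place and yaw vary. Origin at the centre of its underside, z up; its top is at z = 12 mm. Two black stop bars fixed on it form a right-angled inner corner at board x = 75, y = 90 mm.
- long_stop (a point): middle of the top edge of the long stop bar's working face: that face looks to the board's -x, lies at board x = 75 mm and runs from board y = -60 to 110 mm. Black bar 20 mm wide, 18 mm high above the board, on its far side. Axes as the board's.
- short_stop (a point): middle of the top edge of the short stop bar's working face: that face looks to the board's -y, lies at board y = 90 mm and runs from board x = -30 to 75 mm. Black bar 20 mm wide, 18 mm high above the board. Axes as the board's.
- seat (a point): the point on the board's top where the centre of the plate's underside is when the plate sits in the corner (board frame x = 32.25, y = 26, z = 12 mm); axes as the board's. The plate then lies with its long side along y.
- plate: white 24-well plate, a rigid slab 85.5 mm (x) x 128 mm (y) x 20 mm high, 80 to 170 g, loose on the board. Origin at the centre of its underside, z up. It starts up to 0.3 rad askew to the board and 50 to 95 mm out of its seat. Too wide to grip.
- jaw (a joint): sliding clamp jaw: position along the board's +y in m, 0 fully open (jaw face at board y = -125 mm), grows as the jaw moves towards the short stop bar, to 0.11 at most; about 0.087 when it touches the seated plate. It slides with about 2 N of friction (plus light damping) and stays where it is left. It does not lift or turn.
- jaw_face (a point): centre of the jaw's clamping face, which faces the board's +y, 10 mm above the board's top, at board x = 32.25 mm. The jaw is a dark steel block 50 mm (board x) x 28 mm (board y) x 30 mm high above the board. Axes as the board's.
- jaw_back (a point): centre of the jaw's back face (28 mm to -y of the clamping face), 15 mm above the board's top: where it is pushed. The board around and behind it is free.
- post: bystander: steel pillar, round foot 44 mm across, 87 mm tall, loose on the board's near corner on the +y side. Origin under its centre.
- vial: bystander: small amber vial, 25 mm across, 48 mm tall, loose on the board's near corner on the -y side. Origin under its centre.
- lens: bystander: lens in a black upright mount, foot 30 x 50 mm, 54 mm tall, loose on the board behind the long stop bar. Origin under its centre.
- dish: bystander: clear round dish 55 mm across, 14 mm high, loose on the board behind the long stop bar. Origin under its centre.
- driver: bystander: screwdriver 170 mm long lying on the table to the -y side of the board.
- tipbox: bystander: grey box 85 x 115 x 55 mm high, on the table to the +y side of the board. Origin under its centre.
- syringe: bystander: syringe about 130 mm long lying on the table to the -y side of the board.
Mind the look-alikes: they are no part of the job. There is more than one size of the plate; the one meant has the size given above.

How it is judged:
By the outcome, as a careful person would: the job done as asked, in the order asked, and still so for the second after the job is handed in, with the robot touching nothing.
It also fails if it takes over 48 s, if anything falls off the work surface, if the arm or the gripper's body presses on something with over 40 N, if the wrist force passes 120 N, or if a joint passes its speed limit or range.

ROBOT

A 6-joint arm with a two-finger parallel gripper is mounted at the origin on the work surface. World frame = base frame: x ahead of the robot, y to its left, z up, the work surface at z = 0. Lengths are in m, angles in rad, forces in N, time in s.
With the tool pointing down it reaches from about 0.3 to 0.775 m from the base axis. Payload 14.6 kg.
Tool frame: the origin (TCP) lies midway between the tips of the shut fingers; the grasp point (between the pads) lies 19 mm behind it (manip.hold_point_z is the z of the grasp point in the tool frame, in m); z points along the fingers, y is the line along which they close (so a half turn about z gives the same grasp; the last joint's range is limited). The gripper opens to 94 mm and grips with 3 to 60 N. Pads are 16 mm wide; open, the fingers measure 119 mm over their backs; the gripper's body (75 mm by 177 mm) begins 78 mm behind the grasp point.
Start: joints at [1.095, 0.3, 1.521, -0, 1.321, -0.067], TCP at [0.219, 0.505, 0.205] pointing down, gripper open.
Joint ranges: [-3.03, 3.03], [-0.79, 2.21], [0.23, 2.52], [-1.04, 4.18], [0, 3.07], [-2.55, 2.55]. Speed limits (rad/s): [2.22, 2.22, 2.57, 3.14, 3.14, 3.14].

INTERFACE

Orientations are given as a unit quaternion [w, x, y, z].
In Python, from cell import readout, optics, workorder, manip gives the robot as it stands.
- The arm moves only by the tool step_arm, never from a script. Its argument "motion" is a list of rows, each an object with "linear": the shift along the tool's x, y, z in mm, a list of three; "turn": the turn, a rotation vector about the tool's x, y, z in degrees, a list of three. In form: [{"linear": [x, y, z], "turn": [ax, ay, az]}, ...]. A call has 1 to 8 rows; each row shifts and turns the commanded pose from where the row before left it, along the tool's axes as they then stand; what a row does not reach is not made up. A row lasts 1/10 s, in which the tool goes at most 50 mm and 8.59 degrees, less where a joint would pass 70% of its speed; a pose out of reach is approached as far as the arm can. A call is refused whole if a number of a shift passes 50 or a number of a turn 8.59, either way. A call with a gripper value outside its range is refused whole. "jaw" is the opening, from 0 (shut) to 1 (fully open), set as the call begins (left out, the last holds). The fingers move at their own pace and stop on an object; the grip force is fixed at half the most. Time passes only in rows, so rows that do not move let the fingers close. It gives the time, the measured TCP pose, the force, the opening and the grip force at its end, in the units of the state.
- readout.get_obs(): the state, without advancing time (a new reading comes with each control period).
- optics.camera(name): name is "side" or "top" or "wrist"; returns a dict with "color" (384x512x3 uint8, red, green, blue), "vfov" (degrees; the focal length in pixels is half the picture's height over the tangent of half this angle, whatever the lens; pixels are square), "cx", "cy" (the principal point, pixels), "distortion" ([k1, k2, p1, p2, k3] as OpenCV has them; the pictures are not rectified), "world_from_camera" (4x4, takes a point from camera to world coordinates); the wrist camera has in their place "mount" (4x4, takes a point from camera to tool coordinates, whose origin is the TCP and whose axes are the flange's). Camera axes: x right, y down, z forward; pixel columns grow to the right and rows downward; lengths in m; the calibration is good to about 2 mm. A picture is of the moment at which its call begins: read the wrist's pose just before it. There is no depth.
- workorder.hand_in(): hands the job in; it is judged then, once.
Trained networks look in the newest picture that a camera, given by its name, has taken for a name from the list of things; names that differ only in an ending like _2 or _b are one class to them, and where a whole thing is asked for, a point or a joint stands for the part that bears it (a point fixed in the world has none). Each returns a list of dicts, best first, with "confidence" (0 to 1); they miss things now and then, are a little off and sometimes report something else, mostly with a low value. They report only what shows in the picture. A call takes as long as a camera call. They do not tell look-alikes from the thing itself.
- optics.look_for(camera, target): "location" ([row, column] as shares, 0 to 1, of the picture: columns of its width, rows of its height, amid what is visible of it).
The state is a dict: "t": time; "q": joint angles; "qd": joint speeds; "joint_torque": joint torques, N m; "position": TCP position; "tool_rot": TCP orientation; "contact_force": force on the tool from outside, world axes, zero at the start; "moment": the same for the moment, N m; "opening": finger opening in m; "grip_force": force on a finger pad.
Only numpy, scipy, OpenCV 4.12 (cv2) and the standard library are available. Lean on these libraries where they do the work, as an engineer would, in place of code of your own. Each camera call takes 0.05 s, during which the arm holds its last target. There are 200 camera calls.

## Working session

There is one attempt and no reset: what is moved stays moved. The work goes in short steps, Python scripts to look and compute and a tool call to move; the robot and the scene stay as the last step left them, time stands still between calls to the robot, and variables do not carry over. Pictures are saved under pics/ and viewed, at most 10 in all, crops included, and the job is handed in when it is done.

Besides the shell and the picture viewer there is one more tool, called as name([rows], argument=value, ...), one row to a line, values as JSON. step_arm: Moves the arm, as the interface text tells. Its arguments: {"type":"object","properties":{"motion":{"type":"array"},"jaw":{"type":"number"}},"required":["motion"]}

```bash
mkdir -p pics; ls
python3 - <<'E'
from cell import readout, optics, workorder, manip
import cv2,numpy as np
o=readout.get_obs(); print(o); print(manip.hold_point_z)
for n in ("top","side"):
    c=optics.camera(n); cv2.imwrite(f"pics/{n}0.png",c["color"][...,::-1])
    print(n,c["vfov"],c["cx"],c["cy"],c["distortion"],np.array(c["world_from_camera"]).round(4).tolist())
    for t in ("plate","board","jaw","post","vial","lens","dish","tipbox","driver","syringe"):
        print(t,[(round(d["location"][1]*512),round(d["location"][0]*384),round(d["confidence"],2)) for d in optics.look_for(n,t)][:4])
E
```

```text
pics
{'t': 0.0, 'q': array([ 1.09539767e+00,  3.00470723e-01,  1.52156480e+00, -3.99246345e-06,
        1.32071741e+00, -6.65947010e-02]), 'qd': array([-0.00063291, -0.00177045,  0.000766  , -0.00121623,  0.00147925,
        0.00157711]), 'joint_torque': array([-2.25498243e-04, -5.31809199e+01, -3.52744675e+01,  7.08105974e-02,
        2.44509632e-02, -8.13506813e-05]), 'position': array([0.21851288, 0.50444523, 0.20489343]), 'tool_rot': array([-1.53435331e-04,  2.02981102e-01,  9.79182483e-01, -5.59484641e-04]), 'contact_force': array([-0.05123297, -0.08821378,  0.39476029]), 'moment': array([ 0.01421877, -0.00969396, -0.01979294]), 'grip_force': 0.0, 'opening': 0.0938256335240504}
-0.0188
top 52.1033321431889 252.1969186057708 186.6804893416859 [-0.08460795  0.          0.          0.          0.        ] [[0.025, -0.9959, 0.0874, 0.411], [-0.9996, -0.0238, 0.0148, 0.0115], [-0.0127, -0.0878, -0.9961, 1.1923], [0.0, 0.0, 0.0, 1.0]]
plate [(231, 158, 0.91), (350, 150, 0.86), (170, 253, 0.6)]
board [(225, 113, 0.66), (238, 146, 0.62)]
jaw [(279, 156, 0.67)]
post [(178, 174, 0.64)]
vial [(278, 212, 0.51)]
lens [(398, 150, 0.57), (225, 112, 0.49)]
dish [(267, 123, 0.82)]
tipbox [(113, 175, 0.8)]
driver [(395, 227, 0.83)]
syringe [(401, 148, 0.77), (278, 156, 0.36), (231, 158, 0.15)]
side 55.001420591350964 253.71311552238353 194.2929294389259 [0.0195481 0.        0.        0.        0.       ] [[0.7517, -0.5104, 0.4176, 0.1174], [-0.6595, -0.5777, 0.4811, -0.4606], [-0.0043, -0.637, -0.7708, 0.8164], [0.0, 0.0, 0.0, 1.0]]
plate [(356, 254, 0.89), (134, 195, 0.86), (250, 173, 0.72)]
board [(259, 190, 0.96)]
jaw [(287, 201, 0.55)]
post [(202, 150, 0.55)]
vial [(245, 228, 0.6), (305, 176, 0.2)]
lens [(282, 144, 0.75)]
dish [(306, 175, 0.66)]
tipbox [(167, 122, 0.75), (203, 150, 0.63)]
driver [(346, 355, 0.78)]
syringe [(409, 288, 0.73)]
```

Run:
```python
import cv2
i=cv2.imread("pics/top0.png")[70:260,80:430]; cv2.imwrite("pics/top0c.png",cv2.resize(i,(798,433),interpolation=cv2.INTER_CUBIC))
i=cv2.imread("pics/top0.png")[90:220,145:315]; cv2.imwrite("pics/top0d.png",cv2.resize(i,None,fx=4.5,fy=4.5,interpolation=cv2.INTER_CUBIC))
```

```text
(no output)
```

View pics/top0c.png

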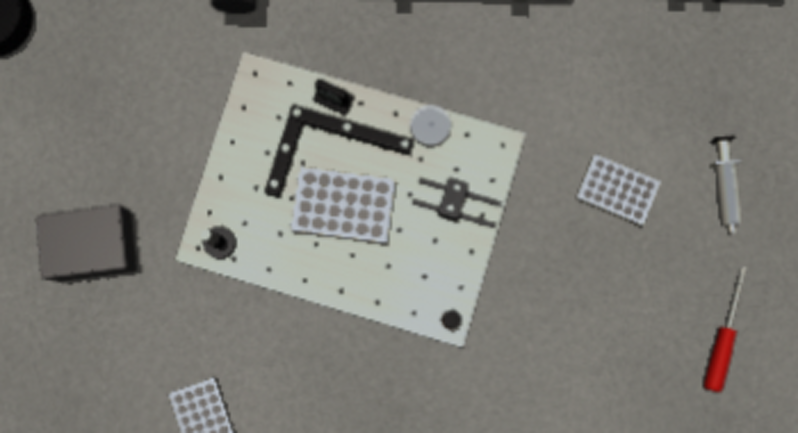

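View pics/top0d.png

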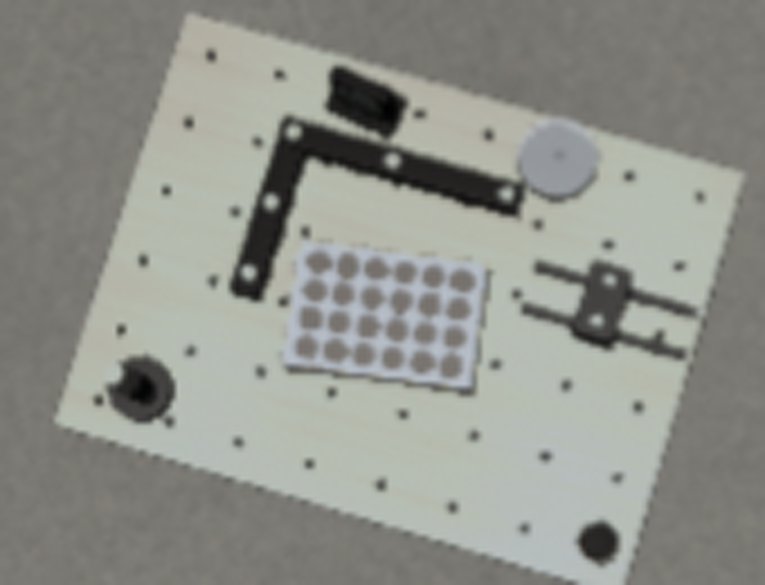

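View pics/side0.png

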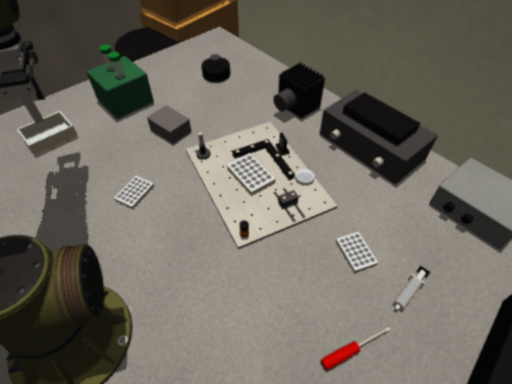

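The picture shows three plates. The one on the board is at (231,158), and there are smaller ones on the table at (350,150) and (170,253). I choose (231,158). The stops' inner corner is near (212,124), the jaw near (279,156), the post at (176,176) and the vial at (278,210). Next I measure it and confirm its size.

```bash
cat > h.py <<'E'
import cv2,numpy as np
from scipy.spatial.transform import Rotation as R
from cell import readout, optics, workorder, manip
def cal(c):
    h,w=c["color"].shape[:2]; f=h/2/np.tan(np.radians(c["vfov"])/2)
    return np.array([[f,0,c["cx"]],[0,f,c["cy"]],[0,0,1.]]),np.array(c["distortion"],float)
def warp(c,z,x0,x1,y0,y1,s=2000,T=None):
    """ortho image of plane z: row->x from x0, col->y from y0, s px per m"""
    T=np.array(c["world_from_camera"]) if T is None else T
    K,D=cal(c); n,m=int((x1-x0)*s),int((y1-y0)*s)
    X,Y=np.meshgrid(x0+np.arange(n)/s,y0+np.arange(m)/s,indexing="ij")
    P=np.stack([X,Y,np.full_like(X,z)],-1).reshape(-1,3)
    W=np.linalg.inv(T); uv,_=cv2.projectPoints(P,cv2.Rodrigues(W[:3,:3])[0],W[:3,3],K,D)
    uv=uv.reshape(n,m,2).astype(np.float32)
    return cv2.remap(c["color"],uv[...,0],uv[...,1],cv2.INTER_CUBIC)
def rect(mask,x0,y0,s=2000):
    cs,_=cv2.findContours(mask.astype(np.uint8),cv2.RETR_EXTERNAL,cv2.CHAIN_APPROX_NONE)
    k=max(cs,key=cv2.contourArea); (cx,cy),(a,b),t=cv2.minAreaRect(k)
    return np.array([x0+cy/s,y0+cx/s]),(a/s,b/s),t,cv2.contourArea(k)/s/s
def tool():
    o=readout.get_obs(); q=o["tool_rot"]; T=np.eye(4)
    T[:3,:3]=R.from_quat([q[1],q[2],q[3],q[0]]).as_matrix(); T[:3,3]=o["position"]; return T,o
E
python3 - <<'E'
from h import *
c=optics.camera("top")
x0,x1,y0,y1=.25,.75,-.25,.35
for n,z in(("board",.012),("plate",.032)):
    w=warp(c,z,x0,x1,y0,y1).astype(int)
    cv2.imwrite(f"pics/w{n}.png",w[...,::-1])
    g=w.sum(2)/3; sat=w.max(2)-w.min(2); 
    if n=="board":
        m=(g>155).astype(np.uint8); m=cv2.morphologyEx(m,cv2.MORPH_CLOSE,np.ones((9,9)))
        print(n,rect(m,x0,y0))
    for p in [(.53,.05),(.50,0.0),(.6,0)]: print(p,w[int((p[0]-x0)*2000),int((p[1]-y0)*2000)])
    # blue-ness statistic of plate rim vs board
    b=w[...,2]-w[...,0]; print(np.percentile(b[g>155],[5,25,50,75,95]))
    if n=="plate":
        cv2.imwrite("pics/b.png",cv2.resize(np.clip(128+4*b,0,255).astype(np.uint8),(720,600)))
E
```

```text
board (array([0.60823706, 0.08845737]), (0.39969354248046873, 0.3007589111328125), 15.369938850402832, 0.095904375)
(0.53, 0.05) [182 187 175]
(0.5, 0.0) [182 189 184]
(0.6, 0) [76 75 74]
[-12.  -7.  -4.   0.  12.]
(0.53, 0.05) [182 187 175]
(0.5, 0.0) [181 188 184]
(0.6, 0) [91 92 89]
[-12.  -8.  -4.   0.  12.][ WARN:0@3.683] global loadsave.cpp:1063 imwrite_ Unsupported depth image for selected encoder is fallbacked to CV_8U.
```

View pics/b.png

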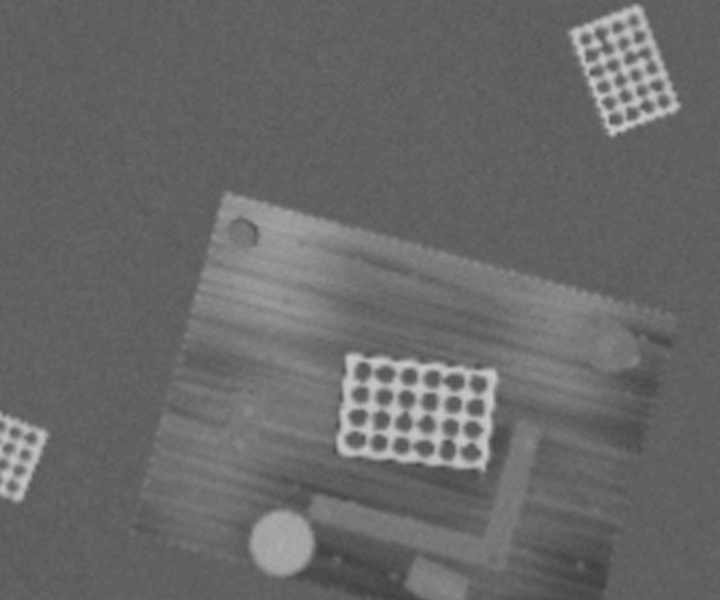

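The blue map separates the on-board plate cleanly: corners at about (347,355), (497,372), (485,468), (338,453), which is roughly 125×83 mm. The board runs off the window, so I widen it.

```bash
cat >> h.py <<'E'
def measure(c,psi=None):
    x0,x1,y0,y1=.25,.9,-.25,.35
    w=warp(c,.012,x0,x1,y0,y1).astype(int); g=w.sum(2)/3
    m=cv2.morphologyEx((g>135).astype(np.uint8),cv2.MORPH_CLOSE,np.ones((9,9)))
    bd=rect(m,x0,y0)
    w=warp(c,.032,x0,x1,y0,y1).astype(int); b=cv2.GaussianBlur((w[...,2]-w[...,0]).astype(np.float32),(0,0),2)
    n,l,st,ce=cv2.connectedComponentsWithStats((b>6).astype(np.uint8))
    out=[]
    for i in range(1,n):
        if st[i,4]>3000: out.append(rect(l==i,x0,y0))
    return bd,out
E
python3 - <<'E'
from h import *
c=optics.camera("top")
bd,out=measure(c); print(bd)
psi=-np.radians(bd[2] if bd[2]<45 else bd[2]-90); B=R.from_euler("z",psi).as_matrix()[:2,:2]
print("psi",np.degrees(psi))
for r in out: print(r, "board mm",(B.T@(r[0]-bd[0])*1000).round(1))
for n,p in dict(corner=(.075,.09),seat=(.03225,.026),jawback=(.03225,-.153),jawface=(.03225,-.125)).items(): print(n,(bd[0]+B@p).round(4))
K,D=cal(c)
T=np.array(c["world_from_camera"])
for n,z in (("jaw",.04),("post",.05),("vial",.035),("dish",.02),("lens",.05)):
    for d in optics.look_for("top",n)[:1]:
        uv=np.array([[[d["location"][1]*512,d["location"][0]*384]]])
        v=T[:3,:3]@np.append(cv2.undistortPoints(uv,K,D)[0,0],1); p=T[:3,3]+v*(z-T[2,3])/v[2]
        print(n,p.round(3),"board",(B.T@(p[:2]-bd[0])*1000).round(0),d["confidence"])
E
```

```text
(array([0.60823654, 0.08867816]), (0.40293072509765626, 0.3036364135742188), 15.330606460571289, 0.120252125)
psi -15.33060646057129
(array([0.30831314, 0.27023584]), (0.09459098815917968, 0.06353929901123047), 68.96249389648438, 0.00502375) board mm [-337.3   95.8]
(array([0.59314276, 0.09721277]), (0.12802850341796876, 0.08497773742675781), 6.20344877243042, 0.010213749999999999) board mm [-16.8   4.2]
(array([ 0.63195563, -0.24086905]), (0.042584953308105467, 0.06238064956665039), 20.44955062866211, 0.001694) board mm [ 110.  -311.5]
(array([ 0.70209021, -0.01526547]), (0.04848278427124023, 0.04787357330322266), 66.03751373291016, 0.00181175) board mm [118.  -75.4]
corner [0.7044 0.1556]
seat [0.6462 0.1052]
jawback [ 0.5989 -0.0674]
jawface [ 0.6063 -0.0404]
jaw [ 0.607 -0.046  0.04 ] board [  35. -130.] 0.61
post [0.545 0.252 0.05 ] board [-104.  141.] 0.49
vial [ 0.447 -0.054  0.035] board [-118. -180.] 0.44
dish [ 0.708 -0.02   0.02 ] board [125. -79.] 0.66
lens [0.726 0.112 0.05 ] board [108.  54.] 0.76
```

The on-board plate measures 128.0×85.0 mm, so it is the right one. It lies at board (-16.8, 4.2) mm, +9° askew. I'll push +x with both open fingers, which squares it against the long stop.

step_arm([
  {"linear": [0, 0, 0], "turn": [0, 0, -8.1]},
  {"linear": [-35, -27, 0], "turn": [0, 0, 0]},
  {"linear": [-35, -27, 0], "turn": [0, 0, 0]},
  {"linear": [-35, -27, 0], "turn": [0, 0, 0]},
  {"linear": [-35, -27, 0], "turn": [0, 0, 0]},
  {"linear": [-35, -27, 0], "turn": [0, 0, 0]},
  {"linear": [-35, -27, 0], "turn": [0, 0, 0]},
  {"linear": [-35, -27, 0], "turn": [0, 0, 0]},
], jaw=0.8)

```text
t: 2.25
position: [0.4058, 0.2561, 0.2057]
tool_rot: [0.0, 0.133, 0.991, 0.0]
contact_force: [0.2, 0.7, 0.0]
opening: 0.0754
grip_force: 0.0
```

```bash
cat >> h.py <<'E'
BC=np.array([.6082,.0886]); PSI=np.radians(-15.33); BR=R.from_euler("z",PSI).as_matrix()
def where(goal=None,yaw=180):
    """board-frame tool state; goal board (x,y mm) and world z mm; yaw of tool x in board, deg"""
    T,o=tool(); b=BR[:2,:2].T@(T[:2,3]-BC)*1000; Rb=BR.T@T[:3,:3]
    print("t",round(o["t"],2),"board",b.round(1),"z",(T[2,3]*1000).round(1),"xdir",np.degrees(np.arctan2(Rb[1,0],Rb[0,0])).round(2),"tilt",np.degrees(Rb[:2,2]).round(2),
      "Fboard",(BR.T@o["contact_force"]).round(1),"M",np.round(o["moment"],2),"open",round(o["opening"],4))
    if goal is not None:
        g=np.append(BC+BR[:2,:2]@(np.array(goal[:2])/1000),goal[2]/1000)
        want=BR@R.from_euler("z",yaw,degrees=True).as_matrix()@np.diag([1,-1,-1.])
        print("lin",(T[:3,:3].T@(g-T[:3,3])*1000).round(1),"turn",np.degrees(R.from_matrix(T[:3,:3].T@want).as_rotvec()).round(2))
E
python3 -c "
from h import *
where((-95,4,100))"
```

```text
t 2.25 board [-239.5  108. ] z 205.7 xdir -179.99 tilt [0.02 0.02] Fboard [0.  0.7 0. ] M [ 0.01 -0.04 -0.05] open 0.0754
lin [-144.4 -104.1  105.7] turn [0.02 0.02 0.01]
```

step_arm([
  {"linear": [-29, -21, 0], "turn": [0, 0, 0]},
  {"linear": [-29, -21, 10], "turn": [0, 0, 0]},
  {"linear": [-29, -21, 20], "turn": [0, 0, 0]},
  {"linear": [-29, -21, 30], "turn": [0, 0, 0]},
  {"linear": [-28, -20, 30], "turn": [0, 0, 0]},
  {"linear": [0, 0, 16], "turn": [0, 0, 0]},
  {"linear": [0, 0, 0], "turn": [0, 0, 0]},
])

```text
t: 2.95
position: [0.5155, 0.1185, 0.0972]
tool_rot: [-0.002, 0.134, 0.991, -0.001]
contact_force: [-0.4, 0.7, 0.5]
opening: 0.0752
grip_force: 0.0
```

```bash
python3 -c "
from h import *
where((-95,4,16))
T,o=tool(); c=optics.camera('wrist'); cv2.imwrite('pics/wr1.png',c['color'][...,::-1]); print(c['vfov'],np.round(c['mount'],3).tolist())"
```

```text
t 2.95 board [-97.3   4.3] z 97.2 xdir 179.92 tilt [-0.22 -0.1 ] Fboard [-0.6  0.5  0.5] M [0.01 0.04 0.  ] open 0.0752
lin [-2.6 -0.1 81.2] turn [-0.1  -0.22 -0.08]
61.932885931490716 [[0.001, -0.97, -0.242, 0.07], [1.0, 0.001, -0.0, 0.0], [0.0, -0.242, 0.97, -0.18], [0.0, 0.0, 0.0, 1.0]]
```

View pics/wr1.png

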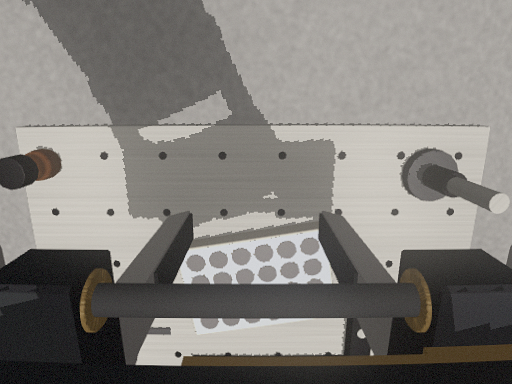

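The wrist view shows the board's near edge level at row 125, so the yaw is right. The plate's near side lies at rows 230–248, beyond the finger tips at (190,215) and (325,215). The post is at (430,175) and the vial at (30,165), both clear. I descend.

step_arm([
  {"linear": [0, 0, 25], "turn": [0, 0, 0]},
  {"linear": [0, 0, 25], "turn": [0, 0, 0]},
  {"linear": [0, 0, 20], "turn": [0, 0, 0]},
  {"linear": [0, 0, 11], "turn": [0, 0, 0]},
  {"linear": [0, 0, 0], "turn": [0, 0, 0]},
  {"linear": [0, 0, 0], "turn": [0, 0, 0]},
])

```text
t: 3.6
position: [0.517, 0.1197, 0.0197]
tool_rot: [0.001, 0.133, 0.991, 0.0]
contact_force: [0.7, 1.1, 0.4]
opening: 0.0753
grip_force: 0.0
```

```bash
python3 -c "
from h import *
where((-35,4,16))"
```

```text
t 3.6 board [-96.2   5.9] z 19.7 xdir -179.97 tilt [0.08 0.04] Fboard [0.4 1.3 0.4] M [ 0.11 -0.03  0.02] open 0.0753
lin [-61.2  -1.9   3.8] turn [0.04 0.08 0.03]
```

step_arm([
  {"linear": [-8, 0, 1], "turn": [0, 0, 0]},
  {"linear": [-8, 0, 1], "turn": [0, 0, 0]},
  {"linear": [-7, 0, 0], "turn": [0, 0, 0]},
  {"linear": [-7, 0, 0], "turn": [0, 0, 0]},
  {"linear": [-7, 0, 0], "turn": [0, 0, 0]},
  {"linear": [-7, 0, 0], "turn": [0, 0, 0]},
  {"linear": [-7, 0, 0], "turn": [0, 0, 0]},
  {"linear": [0, 0, 0], "turn": [0, 0, 0]},
])

```text
t: 4.4
position: [0.5664, 0.1055, 0.0164]
tool_rot: [0.0, 0.134, 0.991, 0.0]
contact_force: [0.3, -0.1, -0.2]
opening: 0.0749
grip_force: 0.0
```

```bash
cat >> h.py <<'E'
def plate(c):
    bd,out=measure(c)
    for r in out:
        if .006<r[3]<.013 and abs(r[0][0]-.62)<.15:
            a=max(r[1]); t=r[2] if r[1][0]>r[1][1] else r[2]-90
            print("plate board",(BR[:2,:2].T@(r[0]-BC)*1000).round(1),"size",np.round(r[1],4),"yaw",round(-t+15.33,2))
E
python3 -c "
from h import *
where((-25,4,18)); plate(optics.camera('top'))"
```

```text
t 4.4 board [-44.8   5.2] z 16.4 xdir 179.98 tilt [0.03 0.  ] Fboard [ 0.3 -0.  -0.2] M [ 0.02 -0.04  0.02] open 0.0749
lin [-19.8  -1.2  -1.6] turn [ 0.    0.03 -0.02]
```

step_arm([
  {"linear": [-5, 0, 0], "turn": [0, 0, 0]},
  {"linear": [-5, 0, 0], "turn": [0, 0, 0]},
  {"linear": [-5, 0, 0], "turn": [0, 0, 0]},
  {"linear": [-4, 0, 0], "turn": [0, 0, 0]},
])

```text
t: 4.85
position: [0.5843, 0.1006, 0.0165]
tool_rot: [0.0, 0.133, 0.991, -0.0]
contact_force: [-0.9, 0.7, 0.4]
opening: 0.0753
grip_force: 0.7
```

```bash
python3 -c "
from h import *
where((-18.5,4,16)); c=optics.camera('top'); plate(c)
i=c['color'][90:220,145:315,::-1]; cv2.imwrite('pics/top1.png',cv2.resize(i,None,fx=4.5,fy=4.5,interpolation=cv2.INTER_CUBIC))"
```

```text
t 4.85 board [-26.2   5.3] z 16.5 xdir -180.0 tilt [ 0. -0.] Fboard [-1.1  0.4  0.4] M [0.13 0.22 0.01] open 0.0753
lin [-7.7 -1.3  0.5] turn [-0.  0.  0.]
```

View pics/top1.png

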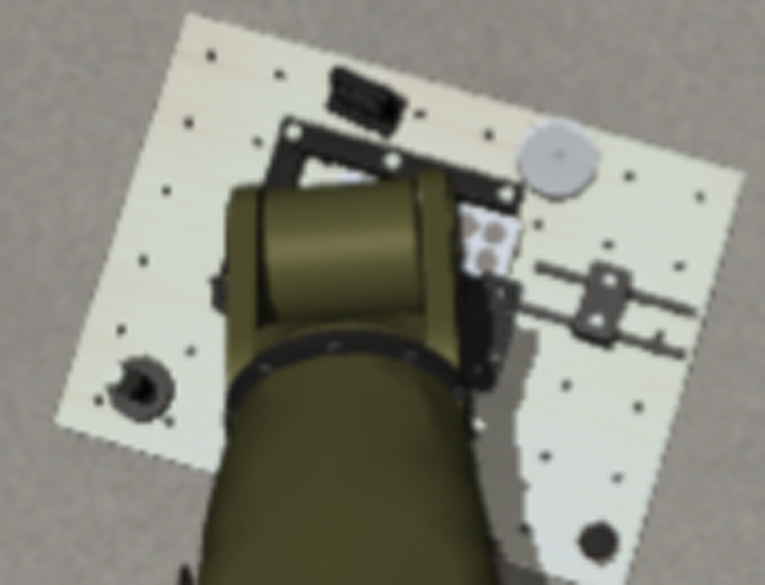

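The arm covers most of the plate. Its visible end at (490,240) is parallel to the long stop and within a few mm of it, and everything else is undisturbed. I push on in small steps.

step_arm([
  {"linear": [-2, 0, 0], "turn": [0, 0, 0]},
  {"linear": [-2, 0, 0], "turn": [0, 0, 0]},
  {"linear": [-1.5, 0, 0], "turn": [0, 0, 0]},
  {"linear": [-1, 0, 0], "turn": [0, 0, 0]},
  {"linear": [0, 0, 0], "turn": [0, 0, 0]},
])

```text
t: 5.4
position: [0.5887, 0.0995, 0.0164]
tool_rot: [-0.002, 0.133, 0.991, -0.0]
contact_force: [-13.6, 2.6, 8.3]
opening: 0.0747
grip_force: 6.5
```

```bash
python3 -c "
from h import *
where((-18.5,4,16))"
```

```text
t 5.4 board [-21.7   5.3] z 16.4 xdir -179.99 tilt [-0.22 -0.04] Fboard [-13.8  -1.1   8.3] M [ 0.48  2.38 -0.12] open 0.0747
lin [-3.2 -1.3  0.4] turn [-0.04 -0.22  0.01]
```

step_arm([
  {"linear": [10, 0, 0], "turn": [0, 0, 0]},
  {"linear": [20, 0, 0], "turn": [0, 0, 0]},
  {"linear": [20, 0, -10], "turn": [0, 0, 0]},
  {"linear": [0, 0, -40], "turn": [0, 0, 0]},
  {"linear": [0, -20, -40], "turn": [0, 0, 0]},
  {"linear": [0, -40, -20], "turn": [0, 0, 0]},
  {"linear": [0, -40, 0], "turn": [0, 0, 0]},
  {"linear": [0, -40, 0], "turn": [0, 0, 0]},
])

```text
t: 6.2
position: [0.5045, -0.0239, 0.1273]
tool_rot: [0.001, 0.133, 0.991, -0.0]
contact_force: [-0.4, 0.1, -0.2]
opening: 0.0752
grip_force: 0.0
```

step_arm([
  {"linear": [0, -30, 0], "turn": [0, 0, 8.5]},
  {"linear": [0, 0, 0], "turn": [0, 0, 8.5]},
  {"linear": [0, 0, 0], "turn": [0, 0, 8.5]},
  {"linear": [0, 0, 0], "turn": [0, 0, 8.5]},
  {"linear": [0, 0, 0], "turn": [0, 0, 8.5]},
])

```text
t: 6.7
position: [0.4969, -0.0517, 0.1265]
tool_rot: [0.0, 0.486, 0.874, 0.0]
contact_force: [0.1, -0.2, -0.2]
opening: 0.0751
grip_force: 0.0
```

```bash
python3 -c "
from h import *
where((32,-95,120),90); c=optics.camera('top'); plate(c); print(tool()[1]['q'])"
```

```text
t 6.7 board [ -70.3 -164.7] z 126.5 xdir 137.15 tilt [ 0.04 -0.  ] Fboard [ 0.2 -0.2 -0.2] M [-0.    0.04 -0.03] open 0.0751
lin [-27.6 120.7   6.6] turn [4.000e-02 2.000e-02 4.715e+01]
plate board [32.3 -1.3] size [0.1275 0.0862] yaw 0.22
[-1.76847166e-01  2.71225846e-01  1.75295549e+00 -8.83385337e-05
  1.11674081e+00 -7.22574587e-01]
```

step_arm([
  {"linear": [0, 0, 0], "turn": [0, 0, 7.9]},
  {"linear": [0, 0, 0], "turn": [0, 0, 7.9]},
  {"linear": [0, 0, 0], "turn": [0, 0, 7.9]},
  {"linear": [0, 0, 0], "turn": [0, 0, 7.9]},
  {"linear": [0, 0, 0], "turn": [0, 0, 7.9]},
  {"linear": [0, 0, 0], "turn": [0, 0, 7.65]},
  {"linear": [0, 0, 0], "turn": [0, 0, 0]},
], jaw=0.5)

```text
t: 7.45
position: [0.4969, -0.0516, 0.1265]
tool_rot: [0.0, 0.793, 0.609, 0.0]
contact_force: [-0.1, -0.2, 0.2]
opening: 0.0473
grip_force: 0.0
```

```bash
python3 -c "
from h import *
where((32,-82,60),90)"
```

```text
t 7.45 board [ -70.2 -164.6] z 126.5 xdir 90.4 tilt [ 0.03 -0.  ] Fboard [-0.  -0.2  0.2] M [ 0.    0.07 -0.01] open 0.0473
lin [ 81.9 102.8  66.5] turn [0.03 0.   0.4 ]
```

step_arm([
  {"linear": [20, 25, 0], "turn": [0, 0, 0.4]},
  {"linear": [20, 25, 0], "turn": [0, 0, 0]},
  {"linear": [20, 25, 10], "turn": [0, 0, 0]},
  {"linear": [17, 25, 20], "turn": [0, 0, 0]},
  {"linear": [4.5, 2.5, 20], "turn": [0, 0, 0]},
  {"linear": [0, 0, 15], "turn": [0, 0, 0]},
  {"linear": [0, 0, 0], "turn": [0, 0, 0]},
  {"linear": [0, 0, 0], "turn": [0, 0, 0]},
])

```text
t: 8.25
position: [0.6172, -0.0004, 0.0621]
tool_rot: [0.0, 0.795, 0.607, 0.0]
contact_force: [0.5, -0.0, 0.7]
opening: 0.0475
grip_force: 0.0
```

```bash
python3 -c "
from h import *
where((32,-82,18),90)
c=optics.camera('wrist'); cv2.imwrite('pics/wr2.png',c['color'][...,::-1])"
```

```text
t 8.25 board [ 32.2 -83.4] z 62.1 xdir 90.05 tilt [ 0.02 -0.  ] Fboard [0.5 0.1 0.7] M [-0.02  0.1  -0.03] open 0.0475
lin [ 1.4 -0.2 44.1] turn [0.02 0.   0.05]
```

View pics/wr2.png

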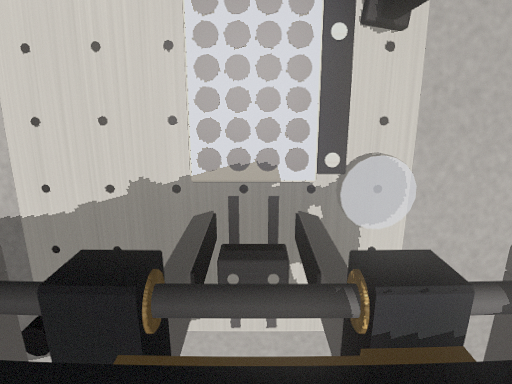

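The plate's end edge lies at row 180 and its long side is flush with the black bar at column 320. The fingers at (205,215) and (302,212) straddle the rails at columns 235 and 272, clear of the dish at (378,190). I go down and push +y.

step_arm([
  {"linear": [0, 0, 20], "turn": [0, 0, 0]},
  {"linear": [0, 0, 16], "turn": [0, 0, 0]},
  {"linear": [0, 0, 8], "turn": [0, 0, 0]},
  {"linear": [3, 0, 1], "turn": [0, 0, 0]},
  {"linear": [5, 0, 0], "turn": [0, 0, 0]},
  {"linear": [5, 0, 0], "turn": [0, 0, 0]},
  {"linear": [5, 0, 0], "turn": [0, 0, 0]},
  {"linear": [4, 0, 0], "turn": [0, 0, 0]},
])

```text
t: 9.1
position: [0.6236, 0.0216, 0.017]
tool_rot: [0.0, 0.795, 0.606, 0.0]
contact_force: [-0.5, -1.6, 1.4]
opening: 0.0471
grip_force: 0.7
```

step_arm([
  {"linear": [4, 0, 0], "turn": [0, 0, 0]},
  {"linear": [3, 0, 0], "turn": [0, 0, 0]},
  {"linear": [0, 0, 0], "turn": [0, 0, 0]},
])

```text
t: 9.4
position: [0.6251, 0.0284, 0.0164]
tool_rot: [-0.0, 0.795, 0.606, 0.0]
contact_force: [0.6, -0.1, 0.4]
opening: 0.047
grip_force: 0.0
```

```bash
python3 -c "
from h import *
where((32,-49,16),90)"
```

```text
t 9.4 board [ 32.2 -53.6] z 16.4 xdir 89.98 tilt [-0.    0.01] Fboard [0.6 0.1 0.4] M [-0.05  0.1  -0.03] open 0.047
lin [ 4.6 -0.2  0.4] turn [-0.   -0.01 -0.02]
```

step_arm([
  {"linear": [2, 0, 0], "turn": [0, 0, 0]},
  {"linear": [1.5, 0, 0], "turn": [0, 0, 0]},
  {"linear": [1, 0, 0], "turn": [0, 0, 0]},
  {"linear": [1, 0, 0], "turn": [0, 0, 0]},
  {"linear": [0, 0, 0], "turn": [0, 0, 0]},
])

```text
t: 9.9
position: [0.6265, 0.0333, 0.0164]
tool_rot: [-0.0, 0.795, 0.606, 0.0]
contact_force: [0.4, 0.2, 0.2]
opening: 0.047
grip_force: 0.0
```

```bash
python3 -c "
from h import *
where((32,-49,16),90)"
```

```text
t 9.9 board [ 32.3 -48.5] z 16.4 xdir 89.96 tilt [-0.01  0.  ] Fboard [0.3 0.3 0.2] M [-0.02  0.06 -0.04] open 0.047
lin [-0.5 -0.3  0.4] turn [-0.01 -0.   -0.04]
```

step_arm([
  {"linear": [1, 0, 0], "turn": [0, 0, 0]},
  {"linear": [1, 0, 0], "turn": [0, 0, 0]},
  {"linear": [1, 0, 0], "turn": [0, 0, 0]},
  {"linear": [0, 0, 0], "turn": [0, 0, 0]},
])

```text
t: 10.3
position: [0.6272, 0.0355, 0.0164]
tool_rot: [0.0, 0.795, 0.606, -0.001]
contact_force: [-0.3, -6.0, 0.6]
opening: 0.047
grip_force: 2.8
```

```bash
python3 -c "
from h import *
where((32,-49,16),90)"
```

```text
t 10.3 board [ 32.3 -46.2] z 16.4 xdir 89.96 tilt [-0.01 -0.07] Fboard [ 1.3 -5.9  0.6] M [-1.03  0.4   0.09] open 0.047
lin [-2.8 -0.3  0.4] turn [-0.01  0.07 -0.04]
```

step_arm([
  {"linear": [1, 0, 0], "turn": [0, 0, 0]},
  {"linear": [0, 0, 0], "turn": [0, 0, 0]},
  {"linear": [-6, 0, 0], "turn": [0, 0, 0]},
  {"linear": [-8, 0, 0], "turn": [0, 0, 0]},
  {"linear": [0, 0, -30], "turn": [0, 0, 0]},
  {"linear": [0, 0, -45], "turn": [0, 0, 0]},
  {"linear": [-45, 0, -25], "turn": [0, 0, 0]},
  {"linear": [-45, 0, 0], "turn": [0, 0, 0]},
], jaw=0.5)

```text
t: 11.1
position: [0.6016, -0.0626, 0.1199]
tool_rot: [0.002, 0.795, 0.607, 0.002]
contact_force: [0.7, -0.3, -1.0]
opening: 0.0472
grip_force: 0.0
```

step_arm([
  {"linear": [-35, 0, 0], "turn": [0, 0, 0]},
  {"linear": [0, 0, 0], "turn": [0, 0, 0]},
], jaw=0)

```text
t: 11.3
position: [0.5901, -0.0994, 0.1161]
tool_rot: [0.0, 0.797, 0.605, 0.0]
contact_force: [0.8, 0.4, -0.8]
opening: 0.0341
grip_force: 0.0
```

```bash
python3 -c "
from h import *
where((32,-175,22),90); plate(optics.camera('top'))
c=optics.camera('wrist'); T,_=tool(); M=T@np.array(c['mount'])
w=warp(c,.032,.55,.80,-.05,.25,s=2400,T=M); cv2.imwrite('pics/wr3.png',w[...,::-1])"
```

```text
t 11.3 board [  32.2 -186.1] z 116.1 xdir 89.73 tilt [ 0.03 -0.01] Fboard [ 0.6  0.6 -0.8] M [-0.04  0.05  0.05] open 0.0341
lin [11.1 -0.3 94.1] turn [ 0.03  0.01 -0.27]
plate board [32.1 26.5] size [0.1284 0.0862] yaw -0.05
```

View pics/wr3.png

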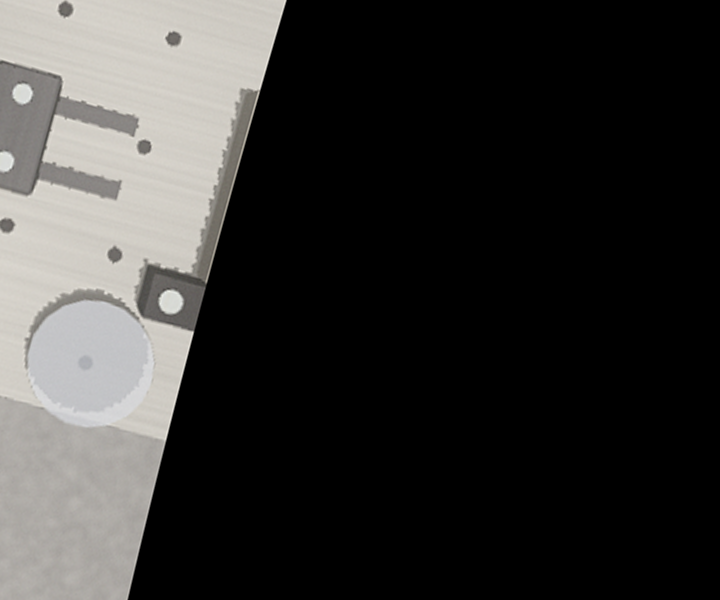

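The top camera gives the plate at (32.1, 26.5) mm, yaw -0.05°, which is seated. In the wrist crop the jaw and its rails are at (20,125) and the dish at (90,360), untouched. Next I push the jaw from its back with the fingers shut.

step_arm([
  {"linear": [0, 0, 30], "turn": [0, 0, 0]},
  {"linear": [0, 0, 30], "turn": [0, 0, 0]},
  {"linear": [0, 0, 20], "turn": [0, 0, 0]},
  {"linear": [0, 0, 10], "turn": [0, 0, 0]},
  {"linear": [0, 0, 0], "turn": [0, 0, 0]},
  {"linear": [0, 0, 0], "turn": [0, 0, 0]},
])

```text
t: 12.0
position: [0.5917, -0.0953, 0.0266]
tool_rot: [0.0, 0.795, 0.606, 0.0]
contact_force: [-0.9, 0.0, 0.7]
opening: 0.0005
grip_force: 0.0
```

```bash
python3 -c "
from h import *
where((32.25,-74,26),90)"
```

```text
t 12.0 board [  32.7 -181.7] z 26.6 xdir 89.99 tilt [0.07 0.01] Fboard [-0.8 -0.2  0.7] M [-0.06  0.1  -0.  ] open 0.0005
lin [107.7  -0.5   0.7] turn [ 0.07 -0.01 -0.01]
```

step_arm([
  {"linear": [10, -0.5, 0], "turn": [0, 0, 0]},
  {"linear": [6, 0, 0], "turn": [0, 0, 0]},
  {"linear": [6, 0, 0], "turn": [0, 0, 0]},
  {"linear": [8, 0, 0], "turn": [0, 0, 0]},
  {"linear": [10, 0, 0], "turn": [0, 0, 0]},
  {"linear": [10, 0, 0], "turn": [0, 0, 0]},
  {"linear": [10, 0, 0], "turn": [0, 0, 0]},
  {"linear": [8, 0, 0], "turn": [0, 0, 0]},
])

```text
t: 12.8
position: [0.6089, -0.0291, 0.0258]
tool_rot: [0.0, 0.795, 0.606, 0.0]
contact_force: [-0.0, -3.5, 2.5]
opening: 0.0008
grip_force: 1.3
```

step_arm([
  {"linear": [8, 0, 0], "turn": [0, 0, 0]},
  {"linear": [8, 0, 0], "turn": [0, 0, 0]},
  {"linear": [6, 0, 0], "turn": [0, 0, 0]},
  {"linear": [5, 0, 0], "turn": [0, 0, 0]},
  {"linear": [4, 0, 0], "turn": [0, 0, 0]},
  {"linear": [0, 0, 0], "turn": [0, 0, 0]},
])

```text
t: 13.4
position: [0.6168, 0.0005, 0.0256]
tool_rot: [-0.0, 0.795, 0.606, -0.0]
contact_force: [-0.3, -0.5, -0.1]
opening: 0.0007
grip_force: 0.0
```

```bash
python3 -c "
from h import *
where((32.25,-74,26),90)"
```

```text
t 13.4 board [ 31.6 -82.7] z 25.6 xdir 89.98 tilt [-0.02  0.02] Fboard [-0.2 -0.5 -0.1] M [-0.02  0.09 -0.01] open 0.0007
lin [ 8.7  0.7 -0.4] turn [-0.02 -0.02 -0.02]
```

step_arm([
  {"linear": [3, 0, 0], "turn": [0, 0, 0]},
  {"linear": [2, 0, 0], "turn": [0, 0, 0]},
  {"linear": [1.5, 0, 0], "turn": [0, 0, 0]},
  {"linear": [1, 0, 0], "turn": [0, 0, 0]},
  {"linear": [1, 0, 0], "turn": [0, 0, 0]},
  {"linear": [0, 0, 0], "turn": [0, 0, 0]},
])

```text
t: 14.0
position: [0.619, 0.0082, 0.0257]
tool_rot: [-0.0, 0.795, 0.606, -0.0]
contact_force: [-0.6, -0.6, -0.2]
opening: 0.0005
grip_force: 0.5
```

```bash
python3 -c "
from h import *
where((32.25,-74,26),90)"
```

```text
t 14.0 board [ 31.7 -74.7] z 25.7 xdir 89.96 tilt [-0.01  0.  ] Fboard [-0.4 -0.8 -0.2] M [-0.23  0.23  0.06] open 0.0005
lin [ 0.7  0.5 -0.3] turn [-0.01 -0.   -0.04]
```

step_arm([
  {"linear": [1, 0, 0], "turn": [0, 0, 0]},
  {"linear": [0.7, 0, 0], "turn": [0, 0, 0]},
  {"linear": [0, 0, 0], "turn": [0, 0, 0]},
])

```text
t: 14.3
position: [0.6192, 0.0087, 0.0257]
tool_rot: [0.0, 0.795, 0.606, -0.001]
contact_force: [-4.0, -8.4, 0.2]
opening: 0.0003
grip_force: 4.7
```

```bash
python3 -c "
from h import *
where((32.25,-74,26),90)"
```

```text
t 14.3 board [ 31.7 -74.2] z 25.7 xdir 89.94 tilt [-0.03 -0.1 ] Fboard [-1.7 -9.2  0.2] M [-1.65  0.84  0.08] open 0.0003
lin [ 0.2  0.5 -0.3] turn [-0.03  0.1  -0.06]
```

The jaw met the plate at -74.2, exactly 28 mm behind the earlier finger contact. A touch more pressure, then I back off and check.

step_arm([
  {"linear": [0.7, 0, 0], "turn": [0, 0, 0]},
  {"linear": [0, 0, 0], "turn": [0, 0, 0]},
  {"linear": [-4, 0, 0], "turn": [0, 0, 0]},
  {"linear": [-10, 0, 0], "turn": [0, 0, 0]},
  {"linear": [-10, 0, -10], "turn": [0, 0, 0]},
  {"linear": [0, 0, -40], "turn": [0, 0, 0]},
  {"linear": [0, 0, -40], "turn": [0, 0, 0]},
  {"linear": [0, 0, -40], "turn": [0, 0, 0]},
])

```text
t: 15.1
position: [0.6131, -0.0134, 0.1582]
tool_rot: [0.0, 0.795, 0.606, 0.0]
contact_force: [0.4, 0.1, 0.2]
opening: 0.0005
grip_force: 0.0
```

step_arm([
  {"linear": [0, 0, -30], "turn": [0, 0, 0]},
  {"linear": [0, 0, 0], "turn": [0, 0, 0]},
  {"linear": [0, 0, 0], "turn": [0, 0, 0]},
])

```text
t: 15.4
position: [0.6133, -0.0132, 0.1864]
tool_rot: [0.0, 0.795, 0.606, 0.001]
contact_force: [0.2, -0.2, -1.2]
opening: 0.0002
grip_force: 0.0
```

```bash
python3 -c "
from h import *
where((32.25,-74,26),90); plate(optics.camera('top'))
c=optics.camera('wrist'); cv2.imwrite('pics/wr4.png',cv2.resize(c['color'][:300,80:450,::-1],None,fx=2,fy=2,interpolation=cv2.INTER_CUBIC))"
```

```text
t 15.4 board [ 31.8 -96.8] z 186.4 xdir 89.94 tilt [0.07 0.02] Fboard [ 0.3 -0.1 -1.2] M [-0.1   0.12 -0.03] open 0.0002
lin [ 22.7   0.2 160.4] turn [ 0.07 -0.02 -0.06]
plate board [32.1 37.1] size [0.1074 0.0861] yaw 0.23
```

View pics/wr4.png

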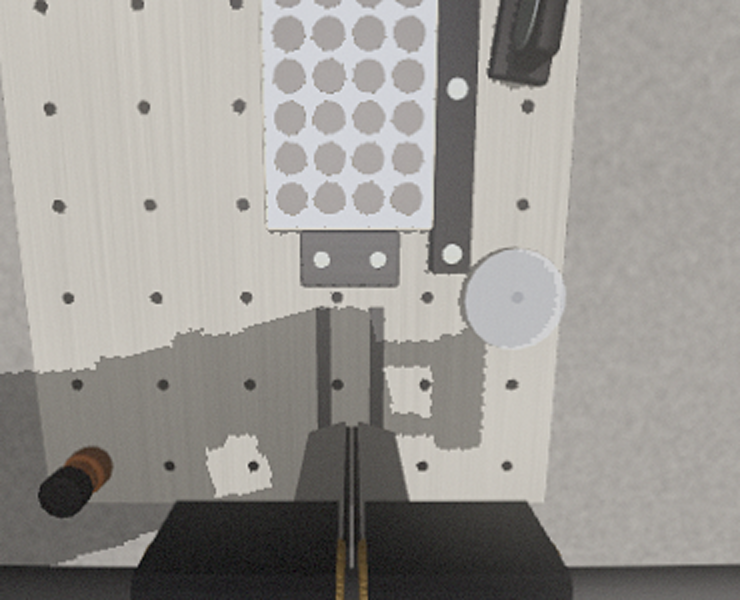

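The jaw at (350,258) butts against the plate's end at row 230. The long side at column 435 is against the bar, and the dish, vial and lens are in place. One last look at the inner corner with the arm out of the way.

step_arm([
  {"linear": [-40, 0, 0], "turn": [0, 0, 0]},
  {"linear": [-40, -20, 0], "turn": [0, 0, 0]},
  {"linear": [-40, -30, 0], "turn": [0, 0, 0]},
  {"linear": [0, -30, 0], "turn": [0, 0, 0]},
  {"linear": [0, 0, 0], "turn": [0, 0, 0]},
  {"linear": [0, 0, 0], "turn": [0, 0, 0]},
])

```text
t: 16.1
position: [0.5043, -0.1073, 0.1854]
tool_rot: [-0.0, 0.795, 0.606, -0.0]
contact_force: [0.5, -0.0, 0.1]
opening: 0.0004
grip_force: 0.0
```

```bash
python3 -c "
from h import *
c=optics.camera('top'); plate(c); print(tool()[1]['t'])
i=c['color'][90:220,145:315,::-1]; cv2.imwrite('pics/top2.png',cv2.resize(i,None,fx=4.5,fy=4.5,interpolation=cv2.INTER_CUBIC))"
```

```text
plate board [32.  26.1] size [0.1291 0.0859] yaw -0.24
16.15
```

View pics/top2.png

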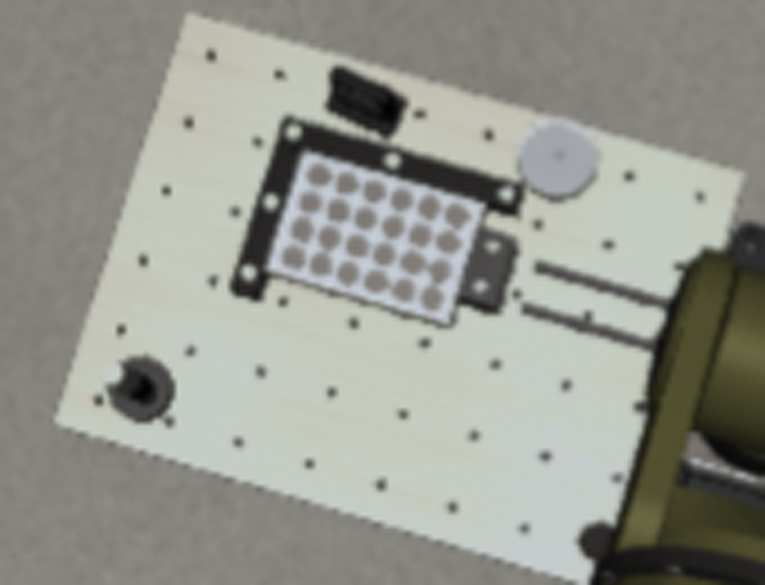

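The plate fills the corner at (303,155) with no gap along either bar, the jaw at (490,270) is against its end, and the bystanders haven't moved. I hand in.

```bash
python3 -c "
from cell import workorder
print(workorder.hand_in())"
```

```text
the job is handed in; nothing more can be done
None
```

The job is handed in at about 16 s: the plate sits flat and square in the corner (32.0, 26.1 mm in the board frame against a seat of 32.25, 26, to about 0.25°), the jaw is pushed up against its free end, and no bystander was seen to move; no verdict came back.

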